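# Free a jammed steel cup from its tilted soak pot

### The arm

A 6-joint arm with a two-finger parallel gripper is mounted at the origin on the work surface. World frame = base frame: x ahead of the robot, y to its left, z up, the work surface at z = 0. Lengths are in mm, angles in rad, forces in N, time in s.
With the tool pointing down it reaches from about 275 to 1000 mm from the base axis. Payload 8.4 kg.
Tool frame: the origin (TCP) lies on the mounting face of the last link; the fingertips stand 173 mm ahead of it and the grasp point (between the pads) lies 155 mm ahead of it; z points along the fingers, y is the direction in which the jaws open and shut (so a half turn about z gives the same grasp; the last joint's range is limited). The gripper opens to 85 mm and grips with 20 to 120 N. Pads are 22 mm wide; open, the fingers measure 114 mm over their backs; the gripper's body (76 mm by 85 mm) begins 54 mm behind the grasp point. The pads swing forward as they close: fully open they stand 13 mm farther back than shut.
Start: joints at [-1.19, 0.353, 1.633, -0, 1.155, -0.002], TCP at [233.449, -579.768, 404.681] pointing down, gripper open.
Joint ranges: [-2.63, 2.63], [-0.92, 2.1], [0.06, 2.66], [-1.3, 4.44], [0, 2.69], [-3.02, 3.02]. Speed limits (rad/s): [2.22, 2.22, 2.79, 3.14, 3.14, 3.14].

### API

Orientations are given as [roll, pitch, yaw] about the fixed x, y, z axes, in that order (R = Rz(yaw) Ry(pitch) Rx(roll)).
In Python, from rig import readout, imaging, ticket gives the robot as it stands.
- The arm moves only by the tool step_arm, never from a script. Its argument "deltas" is a list of rows, each an object with "translation": the shift along the tool's x, y, z in cm, a list of three; "rot": the turn, a rotation vector about the tool's x, y, z in rad, a list of three. In form: [{"translation": [x, y, z], "rot": [rx, ry, rz]}, ...]. A call has 1 to 8 rows; each row is the pose to reach, as a shift and turn from the pose commanded when the call began, along the tool's axes at that moment; what a row does not reach only later rows make up. A row lasts 1/8 s, in which the tool goes at most 62.5 mm and 10.7 degrees, less where a joint would pass 70% of its speed; a pose out of reach is approached as far as the arm can. A call with a gripper value outside its range is refused whole. "grip" is the closure in counts, from 0 (fully open) to 255 (shut), set as the call begins (left out, the last holds). The fingers move at their own pace and stop on an object; "squeeze" is the grip in N (left out, the last holds). Time passes only in rows, so rows that repeat a pose let the fingers close. It gives the time, the measured TCP pose, the force and the opening at its end, in the units of the state.
- readout.sense(): the state, without advancing time (a new reading comes with each control period).
- imaging.grab_frame(name): name is "side" or "top" or "wrist"; returns a dict with "image" (384x512x3 uint8, red, green, blue), "camera_matrix" (3x3 intrinsics, pixels), "world_to_cam" (4x4, takes a point from world to camera coordinates). Camera axes: x right, y up, looking along -z (the intrinsics and any distortion apply to the point x, -y, -z); pixel columns grow to the right and rows downward; lengths in mm; the calibration is good to about 2 mm. The wrist camera is an equidistant fisheye: a pixel r from the principal point sees the ray r / f radians off the axis. A picture is of the moment at which its call begins. There is no depth.
- ticket.sign_off(): hands the job in, once; it reports no verdict.
The state is a dict: "clock": time; "qpos": joint angles; "qvel": joint speeds; "joint_efforts": joint torques, N m; "eef_pos": TCP position; "tcp_rot": TCP orientation; "contact_force": force on the tool from outside, world axes, zero at the start; "wrist_torque": the same for the moment, N m; "opening": opening from 0.0 (shut) to 1.0 (fully open).
Only numpy, scipy, OpenCV 4.12 (cv2) and the standard library are available. Lean on these libraries where they do the work, as an engineer would, in place of code of your own. Each camera call takes 0.05 s, during which the arm holds its last target.

### The job

The inner steel cup is stuck in the tilted soak pot on the clinic desk. Grip it by its rim, twist it out from under the pot's two lips and draw it out, then set it down gently, upright, in the empty tray and let go. Leave the bottle, jar and carton where they are.

Things in the scene. Friction and masses are not known exactly. Their poses are not given: they have to be found in the camera images.
- cup: Straight-sided open cup of plain steel, outside diameter 60 mm, wall 4 mm, 120 mm tall, about 0.2 kg. Origin: centre of its underside; z: its axis, towards the mouth. At the start it stands on the floor of the tilted pot, on the pot's axis, its axes parallel to the pot's; its top 50 mm stands out of the pot.
- cup_rim (a point): Centre of the cup's mouth, on its axis, 120 mm above its underside. A spring-loaded rubber pad inside the pot makes the cup stiff: 0.3 to 0.5 N m to turn it and 5 to 12 N to draw it, besides its weight, until it is about 40 mm out.
- cup_lugs (a point): Point on the cup's axis level with its two lugs, 56 mm above its underside. The lugs sit at the cup's +y and -y, 10 mm wide, 8 mm high, out to radius 38 mm. At the start they lie under the pot's lips: the cup comes out only after being turned about its own axis by at least 35 degrees, either way (60 is comfortable).
- pot: Fixed round steel pot, outside diameter 90 mm, 75 mm tall, bottom 5 mm thick, in a fixed stand (base plate 150 x 130 x 8 mm), tilted 35 degrees from vertical so that its mouth leans roughly towards the robot. Origin: centre of its underside, 40 mm above the desk; z: its axis, out of the mouth; y: level.
- pot_mouth (a point): Centre of the pot's mouth, on its axis, 75 mm above its underside. Two lips, 24 mm wide, reach in from the wall to radius 33.5 mm at the pot's +y and -y, flush with the mouth; their undersides are 3 mm above the lugs.
- empty_tray: Fixed square aluminium tray, 160 mm by 160 mm, rim 20 mm high, walls and floor 4 mm thick, empty: the cup belongs here. Origin: centre of its underside, on the desk. It may be the left or the right of two equal trays.
- full_tray: Equal fixed tray that holds the bottle. Origin: centre of its underside.
- bottle: Amber glass bottle, diameter 60 mm, 140 mm tall, standing in the other tray; leave alone. Origin: centre of its underside.
- jar: White jar with cap, diameter 72 mm, 90 mm tall, standing beyond the pot; leave alone. Origin: centre of its underside.
- carton: Glove carton of cardboard, 100 by 120 by 70 mm tall, a slot in its top; leave alone. Origin: centre of its underside.
Not all that is in view belongs to the job. What is shaped like the cup but green or turquoise is not meant.

How it is judged (in metres and radians):
On the way, in this order (a step that is already met when the one before it is completed fails the run):
1. the cup, still deep in the pot (raised less than 30 mm), is turned more than 0.45 rad about its axis (angle between the y axis of cup and the y axis of pot, either way round above 0.45 rad and z of cup in the frame of pot below 0.035 m and angle between the z axis of cup and the z axis of pot, either way round below 0.25 rad), for 0.05 s.
2. the cup is drawn wholly out of the pot (z of cup in the frame of pot above 0.08 m), for 0.1 s.
At the end, for the whole second after the job is handed in: The cup stands upright (within 0.08 rad, mouth up) on the floor of the empty tray, its centre within 55 mm of the tray's centre along each side, at rest and released (x of cup in the frame of empty_tray between -0.055 and 0.055 m and y of cup in the frame of empty_tray between -0.055 and 0.055 m and height (world z) of cup below 0.009 m and height (world z) of cup_rim above 0.115 m and angle between cup's own z axis and vertical below 0.08 rad and linear speed of cup below 0.02 m/s); the robot touches nothing.
It fails at once if the cup is dropped into the tray (faster than 0.5 m/s while its underside is less than 50 mm above the desk over the empty tray) (height (world z) of cup below 0.05 m and horizontal distance between cup and empty_tray below 0.1 m and linear speed of cup above 0.5 m/s).
It fails at once if the bottle, jar or carton is moved more than 20 mm (distance of any of bottle, jar, carton from where it was at the start of the episode above 0.02 m).
It also fails if it takes over 40 s, if anything falls off the work surface, if the arm or the gripper's body presses on something with over 40 N, if the wrist force passes 120 N, or if a joint passes its speed limit or range.

## Working session

There is one attempt and no reset: what is moved stays moved. The work goes in short steps, Python scripts to look and compute and a tool call to move; the robot and the scene stay as the last step left them, time stands still between calls to the robot, and variables do not carry over. Pictures are saved under pics/ and viewed, and the job is handed in when it is done.

Besides the shell and the picture viewer there is one more tool, called after "Request:" as name(argument=value, ...), one argument or row to a line, values as JSON. step_arm: Moves the arm, as the interface text tells. Its arguments: {"type":"object","properties":{"deltas":{"type":"array","items":{"type":"object","properties":{"translation":{"type":"array","items":{"type":"number"}},"rot":{"type":"array","items":{"type":"number"}}}}},"grip":{"type":"number"},"squeeze":{"type":"number"}},"required":["deltas"]}

```bash
ls; mkdir -p pics; python3 - <<'E'
from rig import readout, imaging
import cv2
print(readout.sense())
for n in ["side","top","wrist"]:
    f=imaging.grab_frame(n); cv2.imwrite(f"pics/{n}0.png",f["image"][:,:,::-1]); print(n,f["camera_matrix"],f["world_to_cam"])
E
```

```text
pics
{'clock': 0.0, 'qpos': array([-1.19041052e+00,  3.53630349e-01,  1.63411921e+00,  5.13725745e-06,
        1.15518079e+00, -2.38612583e-03]), 'qvel': array([ 9.23946209e-05, -6.47408635e-04,  8.33001260e-04,  1.88221086e-03,
        7.69476436e-04,  9.78079119e-04]), 'joint_efforts': array([ 4.73514185e-03, -6.05242753e+01, -3.42069554e+01,  3.51861845e-04,
        9.23455838e-03,  1.18655763e-05]), 'eef_pos': array([ 233.35754772, -579.55567836,  403.97901836]), 'tcp_rot': array([-3.14025498e+00, -7.88901923e-06,  3.82769852e-01]), 'contact_force': array([ 0.08635373, -0.46332852,  0.55433555]), 'wrist_torque': array([0.03169678, 0.01873036, 0.03443707]), 'opening': 1.0016084029340269}
side [[347.69442173   0.         255.75888319]
 [  0.         347.69442173 192.16397074]
 [  0.           0.           1.        ]] [[-9.19699632e-01 -3.92508876e-01  9.45356699e-03  4.73364071e+02]
 [ 2.43972688e-01 -5.52463396e-01  7.97032950e-01 -2.11250149e+02]
 [-3.07619758e-01  7.35337323e-01  6.03861827e-01 -7.30560273e+02]
 [ 0.00000000e+00  0.00000000e+00  0.00000000e+00  1.00000000e+00]]
top [[497.57584684   0.         255.31726144]
 [  0.         497.57584684 195.66576052]
 [  0.           0.           1.        ]] [[-2.77371124e-02 -9.99523830e-01 -1.35190624e-02  1.80418864e+01]
 [ 9.92698583e-01 -2.91308819e-02  1.17050906e-01 -5.24257646e+02]
 [-1.17388992e-01 -1.01737000e-02  9.93033897e-01 -1.33854691e+03]
 [ 0.00000000e+00  0.00000000e+00  0.00000000e+00  1.00000000e+00]]
wrist [[297.31863964   0.         258.41055331]
 [  0.         297.31863964 195.49802692]
 [  0.           0.           1.        ]] [[ 3.74397539e-01 -9.27267601e-01 -1.13090322e-03 -6.24612029e+02]
 [ 8.94293541e-01  3.61405604e-01 -2.63865595e-01  3.42549580e+01]
 [ 2.45082732e-01  9.77792700e-02  9.64558795e-01 -3.78200957e+02]
 [ 0.00000000e+00  0.00000000e+00  0.00000000e+00  1.00000000e+00]]
```

View pics/side0.png

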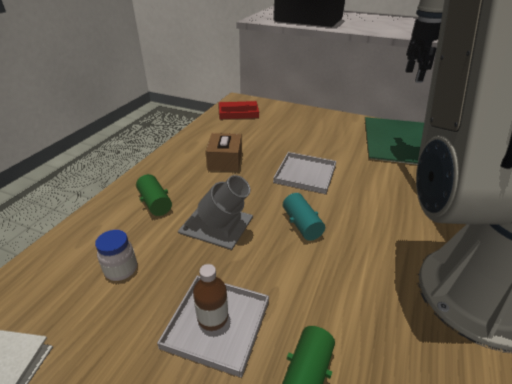

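View pics/top0.png

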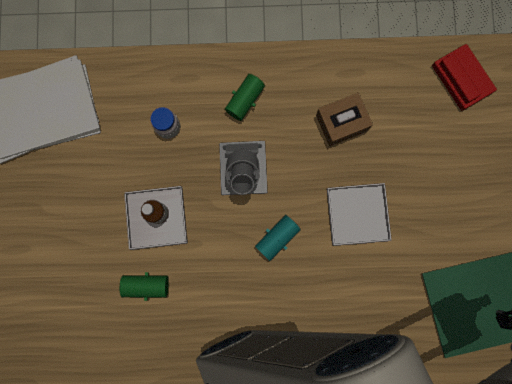

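View pics/wrist0.png

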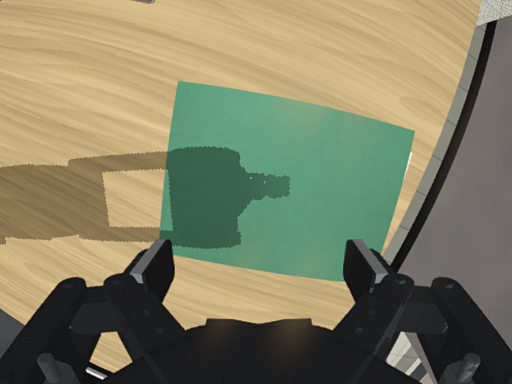

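The steel-grey cup stands in the pot at top (242,178). The green ones (245,97), (145,287) and the turquoise one (277,238) lie loose on the desk and are decoys. The empty tray is at top (358,214), and the tray at (156,217) holds the bottle. I'll enlarge to confirm.

```bash
python3 - <<'E'
import cv2,numpy as np
t=cv2.imread("pics/top0.png"); s=cv2.imread("pics/side0.png")
a=cv2.resize(t[130:210,205:285],(480,480),interpolation=cv2.INTER_CUBIC)
b=cv2.resize(s[165:255,170:260],(480,480)[:2],interpolation=cv2.INTER_CUBIC)[:, :310*480//480+0]
b=cv2.resize(s[165:255,175:260],(310,328),interpolation=cv2.INTER_CUBIC)
o=np.zeros((480,800,3),np.uint8);o[:,:480]=a;o[:328,485:795]=b
cv2.imwrite("pics/crop0.png",o)
E
```

```text
(no output)
```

View pics/crop0.png

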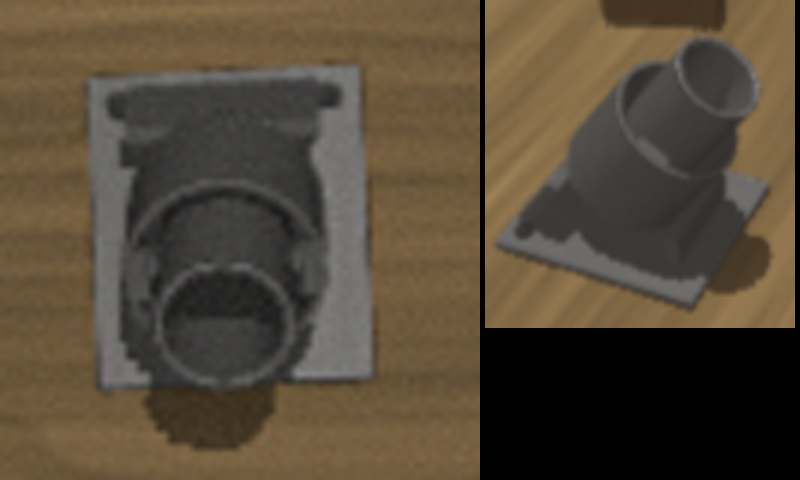

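The crop shows a grey open cup standing in the tilted pot. Its rim is at top ≈(242.7,184.2) and side ≈(238.6,186.7), and the lips sit left and right at the pot's mouth. Next I triangulate these and find the base plate and tray.

```bash
cat > h.py <<'E'
import numpy as np, cv2
from rig import imaging
from scipy.spatial.transform import Rotation as R
def ray(f,uv):
    K=f["camera_matrix"];T=np.array(f["world_to_cam"])
    d=np.array([(uv[0]-K[0,2])/K[0,0],-(uv[1]-K[1,2])/K[1,1],-1.])
    Rm=T[:3,:3]; return -Rm.T@T[:3,3], Rm.T@d/np.linalg.norm(d)
def onz(f,uv,z):
    o,d=ray(f,uv); return o+d*(z-o[2])/d[2]
def tri(rs):
    A=np.zeros((3,3));b=np.zeros(3)
    for o,d in rs:
        P=np.eye(3)-np.outer(d,d);A+=P;b+=P@o
    p=np.linalg.solve(A,b); return p,[np.linalg.norm((np.eye(3)-np.outer(d,d))@(p-o)) for o,d in rs]
def proj(f,p):
    T=f["world_to_cam"];c=T[:3,:3]@p+T[:3,3];K=f["camera_matrix"]
    return np.array([K[0,0]*c[0]/-c[2]+K[0,2],K[1,1]*-c[1]/-c[2]+K[1,2]])
E
python3 - <<'E'
from h import *
t=imaging.grab_frame("top");s=imaging.grab_frame("side")
print(tri([ray(t,(242.7,184.2)),ray(s,(238.6,186.7))]), onz(t,(242.7,184.2),142.4), onz(s,(238.6,186.7),142.4))
c=np.array([onz(t,(x/6+205,y/6+130),8) for x,y in [(90,78),(362,66),(375,377),(100,388)]])
print(c.round(1),c.mean(0)); print([np.linalg.norm(c[i]-c[i-1]) for i in range(4)])
e=(c[0]+c[1]-c[2]-c[3]);print("plate +x yaw",np.arctan2(e[1],e[0])); e=c[0]+c[3]-c[1]-c[2];print("y yaw",np.arctan2(e[1],e[0])-np.pi/2)
# empty tray
g=t["image"].astype(int); m=((g.max(2)-g.min(2)<30)&(g.min(2)>90)).astype(np.uint8)
n,l,st,ce=cv2.connectedComponentsWithStats(m)
for i in range(1,n):
    if st[i,4]>800:
        cs,_=cv2.findContours((l==i).astype(np.uint8),0,2); r=cv2.minAreaRect(cs[0]); print(st[i],r, onz(t,r[0],15),[onz(t,q,20).round(1)[:2] for q in cv2.boxPoints(r)])
E
```

```text
(array([543.15738485,  33.58416737, 137.45716428]), [np.float64(0.9340011119639194), np.float64(0.9340011119637563)]) [541.56634993  33.08805604 142.4       ] [541.12627499  39.78890615 142.4       ]
[[680.6  99.3   8. ]
 [682.4 -29.4   8. ]
 [534.2 -31.    8. ]
 [532.9  97.5   8. ]] [607.52085874  34.09255022   8.        ]
[np.float64(147.74332435224784), np.float64(128.70248235779857), np.float64(148.16116378856827), np.float64(128.49881699889238)]
plate +x yaw 0.01153097041420674
y yaw 0.012500133488996479
[ 341    3   37   35 1099] ((359.0, 20.0), (34.0, 36.0), 90.0) [1029.82250708 -311.22097946   15.        ] [array([1080.9, -260.8]), array([1077.3, -364.8]), array([ 974.4, -359. ]), array([ 977.9, -255.9])]
[ 378    2   39   35 1079] ((396.9712829589844, 19.068580627441406), (34.32380676269531, 36.25285720825195), 86.18592071533203) [1028.88382407 -420.89315075   15.        ] [array([1076.8, -366.9]), array([1080.5, -471.6]), array([ 976.6, -471.4]), array([ 972.9, -367.6])]
[ 303    5   37   35 1206] ((321.0, 22.0), (34.0, 36.0), 90.0) [1027.51522769 -201.13846001   15.       
[... 1756 characters left out ...]
79003906, 213.67213439941406), (57.85233688354492, 58.39555358886719), 84.80557250976562) [ 467.91222959 -282.2326876    15.        ] [array([ 542.8, -197.4]), array([ 552.8, -358.9]), array([ 393.4, -363.9]), array([ 383.4, -204.6])]
[ 127  188   60   61 2527] ((154.87193298339844, 218.3475799560547), (54.774044036865234, 58.41828155517578), 83.6598129272461) [471.22010988 283.85826389  15.        ] [array([540.4, 372. ]), array([553.7, 209.8]), array([402.2, 194.7]), array([389. , 354.8])]
[345 355  71  29 983] ((380.0, 369.0), (28.0, 70.0), 90.0) [  51.57666829 -316.1342926    15.        ] [array([  91.1, -224.1]), array([  86.4, -409.9]), array([  14.6, -405.3]), array([  19.2, -220.5])]
```

Measured so far:

| Item | Value | Check |
|---|---|---|
| Cup rim | ≈(541.5, 33.5, 142) mm | expected height 142.4 |
| Plate | 148×129 mm | given as 150×130 |
| Pot yaw | ≈0.012 rad | |
| Empty tray | ≈(468, −282) mm | 161×160 mm, given as 160×160 |

I'll move towards a pre-grasp pose above the cup's robot side.

Request:
step_arm(
  deltas=[
    {"translation":[3.9,-4.6,0],"rot":[0,0,-0.15]},
    {"translation":[7.8,-9.2,0],"rot":[0,0,-0.3]},
    {"translation":[11.7,-13.8,0],"rot":[0,0,-0.45]},
    {"translation":[15.6,-18.4,0],"rot":[0,0,-0.6]},
    {"translation":[19.5,-23,0],"rot":[0,0,-0.75]},
    {"translation":[23.4,-27.6,0],"rot":[0,0,-0.9]},
    {"translation":[27.3,-32.2,0],"rot":[0,0,-1.05]},
    {"translation":[31.2,-36.8,0],"rot":[0,0,-1.19]},
  ],
  grip=0,
  squeeze=80,
)

```text
clock: 1.25
eef_pos: [385.6, -120.0, 405.0]
tcp_rot: [3.141, 0.0, 1.577]
contact_force: [-0.0, -0.0, -0.2]
opening: 0.999
```

```bash
python3 -c "
from rig import readout
s=readout.sense();print(s['clock'],s['qpos'].round(3),s['eef_pos'].round(1),s['tcp_rot'].round(4))"
```

```text
1.25 [-0.305 -0.004  2.074  0.     1.071 -0.312] [ 385.6 -120.   405. ] [3.1405e+00 3.0000e-04 1.5772e+00]
```

Request:
step_arm(
  deltas=[
    {"translation":[5,1,0],"rot":[-0.1,0,0]},
    {"translation":[10,2,0],"rot":[-0.2,0,0]},
    {"translation":[15.1,3,0],"rot":[-0.3,0,0]},
  ],
)

```text
clock: 1.62
eef_pos: [415.1, 30.8, 405.0]
tcp_rot: [2.838, -0.001, 1.573]
contact_force: [1.1, -0.9, -0.7]
opening: 1.002
```

```bash
python3 -c "
from rig import readout
s=readout.sense();print(s['clock'],s['qpos'].round(3),s['eef_pos'].round(1),s['tcp_rot'].round(4))"
```

```text
1.625 [ 0.08  -0.063  2.149 -0.033  0.753  0.098] [415.1  30.8 405. ] [ 2.8375e+00 -1.0000e-03  1.5728e+00]
```

```bash
cat > kin.py <<'E'
import numpy as np
D=[(.35363,1.63412,1.15518,np.hypot(233.36,579.56),403.98),(-.004,2.074,1.071,np.hypot(385.6,120),405),(-.063,2.149,.753,np.hypot(415.1,30.8),405)]
A=[];b=[]
for q2,q3,q5,r,z in D:
    s=q2+q3;p=s+q5
    A.append([np.sin(q2),np.sin(s),np.cos(s),np.sin(p),0]);b.append(r)
    A.append([np.cos(q2),np.cos(s),-np.sin(s),np.cos(p),1]);b.append(z)
x,res,rk,sv=np.linalg.lstsq(np.array(A),np.array(b),rcond=None)
if __name__=="__main__":
    print(x,res,sv)
    from scipy.optimize import fsolve
    for r,z,phi in [(416,321,2.53),(440,290,2.53),(462,256,2.53),(405,337,2.53),(350,420,2.53)]:
        def F(q):
            s=q[0]+q[1];p=phi
            return [x[0]*np.sin(q[0])+x[1]*np.sin(s)+x[2]*np.cos(s)+x[3]*np.sin(p)-r, x[0]*np.cos(q[0])+x[1]*np.cos(s)-x[2]*np.sin(s)+x[3]*np.cos(p)+x[4]-z]
        q=fsolve(F,[0,2.15]);print(r,z,q,phi-q.sum(),F(q))
E
python3 kin.py
```

```text
[569.97236175 490.25331649  50.9506495  169.81700885 284.2167402 ] [0.00856932] [3.43866997 1.74782064 0.30285097 0.16994875 0.00840038]
416 321 [0.03857483 2.35398577] 0.13743939174109965 [np.float64(-4.1580960896681063e-10), np.float64(4.333173819759395e-10)]
440 290 [0.14619727 2.33746803] 0.04633470045624044 [np.float64(-2.350367367398576e-08), np.float64(2.2653011910733767e-08)]
462 256 [0.25502995 2.31872995] -0.04375989672038916 [np.float64(1.1220890883123502e-10), np.float64(-6.531308827106841e-11)]
405 337 [-0.01530472  2.35681754] 0.18848718306087608 [np.float64(-8.395772965741344e-11), np.float64(9.180212146020494e-11)]
350 420 [-0.28090831  2.33470203] 0.4762062786357544 [np.float64(3.9682390706730075e-10), np.float64(-1.4927650227036793e-09)]
```

The wrist would sit at its singularity (q5≈0) with the tool aligned to the cup. So I'll grip across the cup's sides with the jaws level and the tool tilted about 17° off the cup axis, then twist about the cup's own axis. First I check this with a kinematic model.

```bash
cat > plan.py <<'E'
import numpy as np
from kin import x
from scipy.optimize import least_squares
from scipy.spatial.transform import Rotation as R
L2,B,A,d,h=x
E=np.array([[0,-1,0],[1,0,0],[0,0,1]]).astype(float)  # columns tool x,y,z in zero frame
rz=lambda a:R.from_euler('z',a).as_matrix(); ry=lambda a:R.from_euler('y',a).as_matrix()
def fk(q):
    R1=rz(q[0]);R2=R1@ry(q[1]);R3=R2@ry(q[2])
    p=np.array([0,0,h])+R2@[0,0,L2]+R3@[A,0,B]
    Rt=R3@rz(q[3])@ry(q[4])@rz(q[5])
    return p+Rt@[0,0,d], Rt@E
lo=[-2.63,-.92,.06,-1.3,0,-3.02];hi=[2.63,2.1,2.66,4.44,2.69,3.02]
def ik(p,Rm,q0):
    def f(q):
        pp,RR=fk(q);return np.r_[(pp-p)/300,R.from_matrix(RR.T@Rm).as_rotvec()]
    s=least_squares(f,np.clip(q0,np.array(lo)+1e-3,np.array(hi)-1e-3),bounds=(lo,hi),xtol=1e-12,ftol=1e-12);return s.x,np.abs(s.fun).max()
psi=.012;th=np.radians(35)
a=np.array([-np.sin(th)*np.cos(psi),-np.sin(th)*np.sin(psi),np.cos(th)])
lat=np.array([-np.sin(psi),np.cos(psi),0])
rim=np.array([541.5,33.5,142.])
def grasp(phi,jaw=1,depth=20,back=0,rim=rim):
    t=np.array([np.sin(phi)*np.cos(psi),np.sin(phi)*np.sin(psi),-np.cos(phi)])
    y=jaw*lat; Rm=np.c_[np.cross(y,t),y,t]
    return rim-depth*a-(155+back)*t, Rm
def delta(p,Rm,p0,R0):  # tool-axis translation cm, rotvec
    return R0.T@(p-p0)/10, R.from_matrix(R0.T@Rm).as_rotvec()
E
cat > t.py <<'E'
from plan import *
p,Rm=fk([.08,-.063,2.149,-.033,.753,.098]);print(p,R.from_matrix(Rm).as_euler('xyz'))
for phi in(.31,.25):
  for jaw in (1,-1):
    q0=[.08,.1,2.3,0,.3,-1.5*jaw]
    p,Rm=grasp(phi,jaw,back=80);q,e=ik(p,Rm,q0);print(phi,jaw,'pre',p.round(0),q.round(2),e)
    p,Rm=grasp(phi,jaw);q,e=ik(p,Rm,q);print('grasp',p.round(0),q.round(2),e)
    for sg in(1,-1):
        qq=q
        for k in range(1,6):
            W=R.from_rotvec(a*sg*k*.2).as_matrix()
            qq,e=ik(rim+W@(p-rim),W@Rm,qq);print(sg,k*.2,qq.round(2),round(e,5))
        for k in (40,80,120):
            qq,e=ik(rim+W@(p-rim)+k*a,W@Rm,qq);print('  draw',k,qq.round(2),round(e,5))
E
python3 t.py
```

```text
[415.23700713  29.44625052 405.12104886] [ 2.83791516e+00 -5.49692201e-04  1.57351921e+00]
0.31 1 pre [481.  33. 349.] [ 0.07  0.13  2.1  -0.03  0.61 -1.48] 5.74118530494161e-14
grasp [506.  33. 273.] [ 0.07  0.29  2.11 -0.04  0.43 -1.48] 9.982693092031085e-15
1 0.2 [ 0.11  0.29  2.11 -0.21  0.44 -1.47] 0.0
1 0.4 [ 0.15  0.29  2.12 -0.38  0.44 -1.47] 0.0
1 0.6000000000000001 [ 0.19  0.3   2.13 -0.55  0.45 -1.47] 0.0
1 0.8 [ 0.23  0.3   2.15 -0.73  0.45 -1.46] 0.0
1 1.0 [ 0.26  0.3   2.18 -0.91  0.45 -1.45] 0.0
  draw 40 [ 0.28  0.21  2.2  -0.81  0.5  -1.55] 0.0
  draw 80 [ 0.29  0.12  2.21 -0.72  0.57 -1.64] 0.0
  draw 120 [ 0.31  0.03  2.22 -0.65  0.64 -1.72] 0.0
-1 0.2 [ 0.03  0.29  2.12  0.13  0.42 -1.48] 0.0
-1 0.4 [-0.01  0.29  2.13  0.31  0.41 -1.5 ] 0.0
-1 0.6000000000000001 [-0.05  0.29  2.15  0.5   0.4  -1.52] 0.0
-1 0.8 [-0.09  0.29  2.17  0.7   0.39 -1.55] 0.0
-1 1.0 [-0.12  0.29  2.2   0.92  0.39 -1.6 ] 0.0
  draw 40 [-0.12  0.2   2.22  0.8   0.44 -1.47] 0.0
  draw 80 [-0.13  0.1   2.23  0.69  0.5  -1.36] 0.0
  draw 120 [-0.14  0.    2.24  0.6   0.58 -1.26] 0.0
0.31 -1 pr
[... 2280 characters left out ...]
1  0.31  2.1  -0.53  0.53  1.66] 0.0
1 0.8 [ 0.25  0.32  2.12 -0.7   0.53  1.67] 0.0
1 1.0 [ 0.29  0.32  2.14 -0.88  0.53  1.68] 0.0
  draw 40 [ 0.31  0.23  2.17 -0.8   0.59  1.6 ] 0.0
  draw 80 [ 0.32  0.14  2.18 -0.72  0.65  1.53] 0.0
  draw 120 [ 0.34  0.05  2.19 -0.66  0.72  1.46] 0.0
-1 0.2 [0.02 0.3  2.08 0.14 0.51 1.64] 0.0
-1 0.4 [-0.03  0.3   2.09  0.31  0.5   1.63] 0.0
-1 0.6000000000000001 [-0.07  0.3   2.11  0.5   0.49  1.61] 0.0
-1 0.8 [-0.11  0.3   2.14  0.69  0.48  1.58] 0.0
-1 1.0 [-0.15  0.31  2.17  0.9   0.47  1.54] 0.0
  draw 40 [-0.16  0.22  2.19  0.8   0.52  1.64] 0.0
  draw 80 [-0.17  0.12  2.21  0.72  0.58  1.74] 0.0
  draw 120 [-0.18  0.03  2.22  0.64  0.65  1.82] 0.0
```

```bash
cat > go.py <<'E'
from plan import *
from rig import readout
def cur():
    s=readout.sense();return s['eef_pos'],R.from_euler('xyz',s['tcp_rot']).as_matrix()
E
python3 - <<'E'
from go import *
p0,R0=cur()
for jaw in(1,-1): print(delta(*grasp(.31,jaw,back=80),p0,R0))
E
```

```text
(array([0.17548641, 4.6474081 , 7.28844583]), array([-0.00628616, -0.00302178, -1.58061785]))
(array([0.17548641, 4.6474081 , 7.28844583]), array([-0.00301367,  0.00626931,  1.56096358]))
```

Request:
step_arm(
  deltas=[
    {"translation":[0,0.6,0.9],"rot":[0,0,-0.18]},
    {"translation":[0,1.2,1.8],"rot":[0,0,-0.36]},
    {"translation":[0,1.8,2.7],"rot":[0,0,-0.54]},
    {"translation":[0.1,2.4,3.6],"rot":[0,0,-0.72]},
    {"translation":[0.1,3.0,4.5],"rot":[0,0,-0.9]},
    {"translation":[0.1,3.6,5.4],"rot":[0,0,-1.08]},
    {"translation":[0.2,4.2,6.3],"rot":[0,0,-1.26]},
    {"translation":[0.2,4.6,7.3],"rot":[-0.005,-0.003,-1.44]},
  ],
)

```text
clock: 2.62
eef_pos: [481.0, 31.4, 348.4]
tcp_rot: [3.101, 0.303, 3.013]
contact_force: [0.2, -0.3, 0.2]
opening: 0.999
```

Request:
step_arm(
  deltas=[
    {"translation":[0,0,0],"rot":[0,0,-0.14]},
    {"translation":[0,0,0],"rot":[0,0,-0.14]},
  ],
)

```text
clock: 2.88
eef_pos: [480.6, 31.3, 348.4]
tcp_rot: [-3.14, 0.305, -3.131]
contact_force: [-0.2, -0.1, 0.3]
opening: 0.999
```

```bash
python3 - <<'E'
from go import *
from h import *
p0,R0=cur();s=readout.sense();print(s['qpos'].round(3),s['clock'],p0)
print(delta(*grasp(.31,1),p0,R0))
f=imaging.grab_frame("wrist");cv2.imwrite("pics/wrist1.png",f["image"][:,:,::-1])
T=f["world_to_cam"];K=f["camera_matrix"]
def fe(P):
    c=T[:3,:3]@P+T[:3,3];v=np.array([c[0],-c[1],-c[2]]);r=np.arctan2(np.hypot(v[0],v[1]),v[2])*K[0,0];n=v[:2]/np.hypot(*v[:2]);return n*r+K[:2,2]
u=np.cross(lat,a); im=f["image"][:,:,::-1].copy()
for k in range(36):
    q=fe(rim+30*(np.cos(k*np.pi/18)*lat+np.sin(k*np.pi/18)*u));cv2.circle(im,tuple(int(round(v)) for v in q),1,(0,0,255),-1)
print(fe(rim))
cv2.imwrite("pics/wrist1o.png",im)
E
```

```text
[ 0.069  0.131  2.094 -0.033  0.612 -1.488] 2.875 [480.59138832  31.31034318 348.41588519]
(array([-0.13886676,  0.16251796,  7.9256466 ]), array([-0.00208138, -0.00512975, -0.00134272]))
[261.13264791 213.09959089]
```

View pics/wrist1o.png

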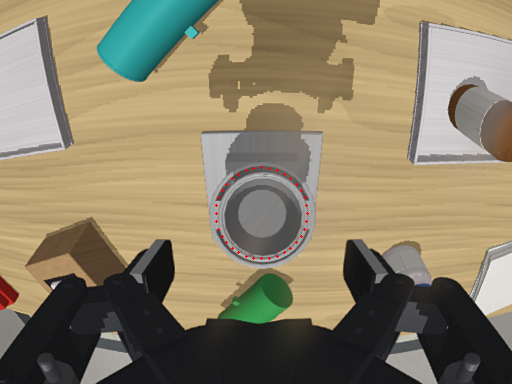

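The wrist view shows the cup and pot mouth at about (263,214), with the predicted rim dots drawn on them. I'll enlarge to compare.

```bash
python3 - <<'E'
import cv2
import numpy as np
o=np.hstack([cv2.resize(cv2.imread(p)[150:280,200:330],(390,390),interpolation=cv2.INTER_CUBIC) for p in("pics/wrist1.png","pics/wrist1o.png")]);cv2.imwrite("pics/c1.png",o)
E
```

```text
(no output)
```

View pics/c1.png

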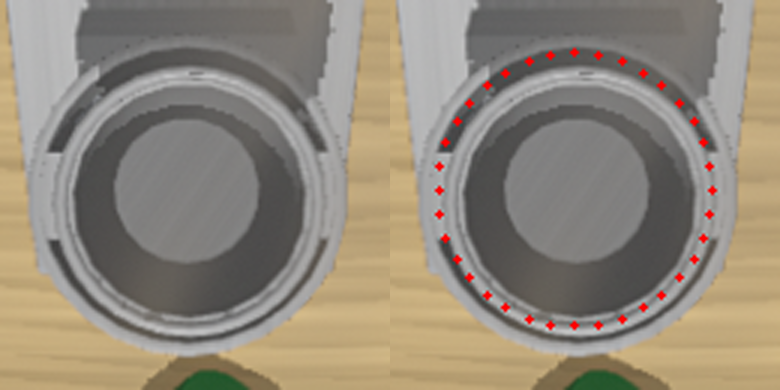

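```bash
python3 - <<'E'
import cv2,numpy as np
g=cv2.imread("pics/wrist1.png",0)
for r in (205,214,222): print(r,list(zip(range(204,226),g[r,204:226])),list(zip(range(296,322),g[r,296:322])))
print([(y,int(v)) for y,v in zip(range(160,190),g[160:190,263])]);print([(y,int(v)) for y,v in zip(range(246,272),g[246:272,263])])
cv2.imwrite("pics/c2.png",cv2.resize(cv2.imread("pics/wrist1.png")[158:272,206:320],(798,798)[:2],interpolation=cv2.INTER_NEAREST)[:,:][:600])
E
```

```text
205 [(204, np.uint8(156)), (205, np.uint8(156)), (206, np.uint8(156)), (207, np.uint8(144)), (208, np.uint8(156)), (209, np.uint8(163)), (210, np.uint8(155)), (211, np.uint8(159)), (212, np.uint8(168)), (213, np.uint8(167)), (214, np.uint8(163)), (215, np.uint8(166)), (216, np.uint8(169)), (217, np.uint8(172)), (218, np.uint8(171)), (219, np.uint8(141)), (220, np.uint8(145)), (221, np.uint8(166)), (222, np.uint8(165)), (223, np.uint8(149)), (224, np.uint8(146)), (225, np.uint8(168))] [(296, np.uint8(101)), (297, np.uint8(98)), (298, np.uint8(97)), (299, np.uint8(119)), (300, np.uint8(157)), (301, np.uint8(166)), (302, np.uint8(154)), (303, np.uint8(161)), (304, np.uint8(166)), (305, np.uint8(154)), (306, np.uint8(138)), (307, np.uint8(154)), (308, np.uint8(168)), (309, np.uint8(166)), (310, np.uint8(162)), (311, np.uint8(164)), (312, np.uint8(163)), (313, np.uint8(157)), (314, np.uint8(142)), (315, np.uint8(151)), (316, np.uint8(165)), (317, np.uint8(166)), (318, np.uint8(165)), (319, np.uint8(165)), (320, np.uint8(165)), (321, np.uint8(165))]
214 [(204, np.uint8(175)), (205, np.uint
[... 2023 characters left out ...]
6)), (320, np.uint8(155)), (321, np.uint8(157))]
[(160, 102), (161, 102), (162, 117), (163, 123), (164, 128), (165, 119), (166, 91), (167, 85), (168, 87), (169, 89), (170, 85), (171, 92), (172, 131), (173, 157), (174, 132), (175, 164), (176, 153), (177, 176), (178, 152), (179, 122), (180, 121), (181, 122), (182, 123), (183, 125), (184, 125), (185, 90), (186, 88), (187, 88), (188, 88), (189, 99)]
[(246, 87), (247, 87), (248, 85), (249, 85), (250, 85), (251, 85), (252, 84), (253, 83), (254, 79), (255, 93), (256, 150), (257, 119), (258, 118), (259, 153), (260, 186), (261, 172), (262, 106), (263, 80), (264, 122), (265, 162), (266, 173), (267, 185), (268, 166), (269, 115), (270, 109), (271, 108)]
```

View pics/c2.png

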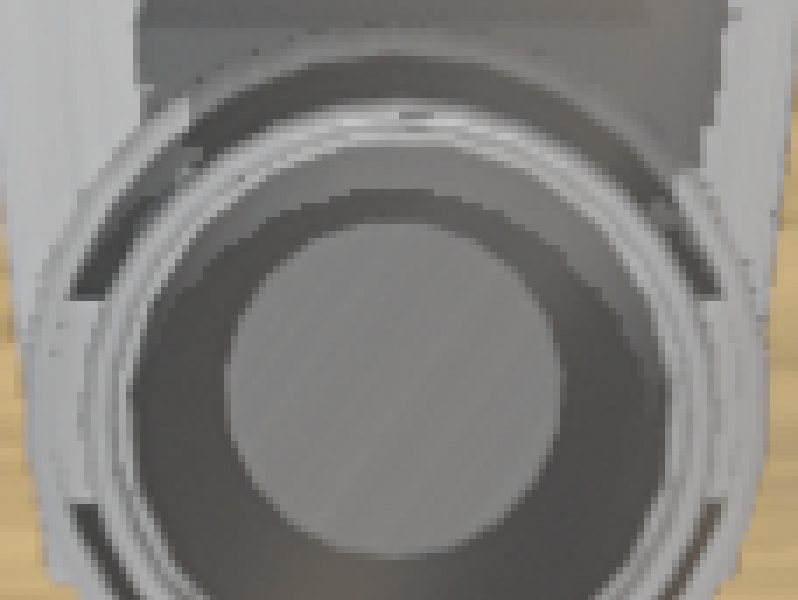

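The cup's inner mouth edge sits at columns 224.5–301 and rows 178.5–255.5, so its centre is (262.7,217). My prediction was (261.1,213.1). That moves the rim to ≈(543.5, 34.3, 140), which agrees with the triangulated point, so I'll approach there.

```bash
sed -i 's/^rim=.*/rim=np.array([543.5,34.3,140.])/' plan.py; python3 - <<'E'
from go import *
p0,R0=cur()
print(delta(*grasp(.31,1),p0,R0))
E
```

```text
(array([-0.26453729,  0.23858546,  8.18917542]), array([-0.00205359, -0.00486341, -0.00339829]))
```

Request:
step_arm(
  deltas=[
    {"translation":[-0.26,0.24,1.5],"rot":[0,-0.005,0]},
    {"translation":[-0.26,0.24,3.5],"rot":[0,-0.005,0]},
    {"translation":[-0.26,0.24,5.5],"rot":[0,-0.005,0]},
    {"translation":[-0.26,0.24,7.2],"rot":[0,-0.005,0]},
    {"translation":[-0.26,0.24,8.2],"rot":[0,-0.005,0]},
    {"translation":[-0.26,0.24,8.2],"rot":[0,-0.005,0]},
  ],
)

```text
clock: 3.68
eef_pos: [507.7, 33.9, 270.3]
tcp_rot: [-3.14, 0.309, -3.13]
contact_force: [-0.0, -0.4, 0.1]
opening: 0.999
```

```bash
python3 - <<'E'
from go import *
from h import *
p0,R0=cur();s=readout.sense();print(s['qpos'].round(3),p0,s['contact_force'])
print(delta(*grasp(.31,1),p0,R0))
f=imaging.grab_frame("wrist");g=imaging.grab_frame("side")
w=f["image"][60:360,110:410,::-1]; sd=cv2.resize(g["image"][130:250,160:280,::-1],(400,400),interpolation=cv2.INTER_CUBIC)
o=np.zeros((400,800,3),np.uint8);o[:,:400]=cv2.resize(w,(400,400));o[:,400:]=sd;cv2.imwrite("pics/g1.png",o)
E
```

```text
[ 0.07   0.3    2.103 -0.048  0.43  -1.471] [507.70087729  33.89340329 270.31941375] [-0.03505807 -0.35296953  0.0925295 ]
(array([-0.02658494, -0.00246719, -0.08695413]), array([-0.00212067, -0.00107699, -0.00068924]))
```

View pics/g1.png

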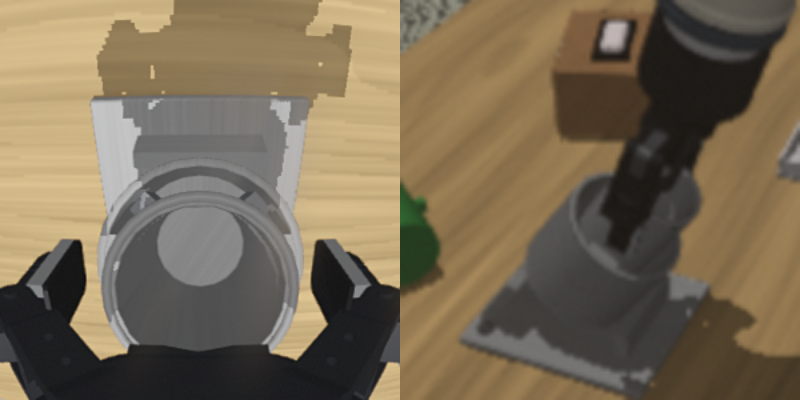

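Both views show the fingers on either side of the cup and centred to within about 1 mm, with the tips clear of the pot mouth. Closing now.

Request:
step_arm(
  deltas=[
    {"translation":[0,0,0],"rot":[0,0,0]},
    {"translation":[0,0,0],"rot":[0,0,0]},
    {"translation":[0,0,0],"rot":[0,0,0]},
    {"translation":[0,0,0],"rot":[0,0,0]},
    {"translation":[0,0,0],"rot":[0,0,0]},
    {"translation":[0,0,0],"rot":[0,0,0]},
  ],
  grip=255,
  squeeze=100,
)

```text
clock: 4.53
eef_pos: [507.6, 34.1, 272.3]
tcp_rot: [-3.14, 0.311, -3.13]
contact_force: [-7.6, 3.2, 12.3]
opening: 0.681
```

```bash
python3 - <<'E'
from go import *
s=readout.sense();p0,R0=cur();print(p0,s['contact_force'],s['wrist_torque'],s['opening']*85)
np.savez('grasp.npz',p=p0,R=R0)
# offsets of rim in tool frame; twist rows in tool frame about cup axis through rim line
at=R0.T@a; rt=R0.T@(rim-p0)/10
print(at,rt)
for k in range(1,12):
    w=-.1*k; W=R.from_rotvec(at*w).as_matrix(); print(k,(rt-W@rt).round(2),(at*w).round(3))
E
```

```text
[507.56817267  34.1388243  272.29950963] [-7.57154455  3.17090944 12.32715229] [0.31897776 0.53678232 0.06377798] 57.877488728784606
[ 0.29500147 -0.00175385 -0.95549519] [ 6.33333001e-01 -4.68309184e-03  1.36945862e+01]
1 [ 0.02 -0.46  0.01] [-0.03   0.     0.096]
2 [ 0.08 -0.92  0.03] [-0.059  0.     0.191]
3 [ 0.19 -1.37  0.06] [-0.089  0.001  0.287]
4 [ 0.34 -1.81  0.11] [-0.118  0.001  0.382]
5 [ 0.53 -2.23  0.17] [-0.148  0.001  0.478]
6 [ 0.76 -2.63  0.24] [-0.177  0.001  0.573]
7 [ 1.03 -3.    0.32] [-0.207  0.001  0.669]
8 [ 1.33 -3.34  0.42] [-0.236  0.001  0.764]
9 [ 1.66 -3.65  0.52] [-0.266  0.002  0.86 ]
10 [ 2.02 -3.92  0.63] [-0.295  0.002  0.955]
11 [ 2.4  -4.15  0.75] [-0.325  0.002  1.051]
```

Gripped, with the opening at about 58 mm. Twisting about the cup axis.

Request:
step_arm(
  deltas=[
    {"translation":[0.02,-0.46,0.01],"rot":[-0.03,0,0.096]},
    {"translation":[0.08,-0.92,0.03],"rot":[-0.059,0,0.191]},
    {"translation":[0.19,-1.37,0.06],"rot":[-0.089,0.001,0.287]},
    {"translation":[0.34,-1.81,0.11],"rot":[-0.118,0.001,0.382]},
  ],
)

```text
clock: 5.03
eef_pos: [504.9, 16.0, 270.2]
tcp_rot: [2.908, 0.265, 2.755]
contact_force: [-6.5, 4.6, 13.2]
opening: 0.679
```

```bash
python3 - <<'E'
from go import *
from h import *
s=readout.sense();p0,R0=cur();print(p0,s['contact_force'],s['wrist_torque'],s['opening'],s['qpos'].round(3))
f=imaging.grab_frame("wrist");cv2.imwrite("pics/tw1.png",f["image"][:,:,::-1])
at=R0.T@a; rt=R0.T@(rim-p0)/10
print(at,rt)
for k in range(1,9):
    w=-.1*k; W=R.from_rotvec(at*w).as_matrix(); print(k,(rt-W@rt).round(2),(at*w).round(3))
E
```

```text
[504.90441699  15.99994519 270.24478698] [-6.52815664  4.59362071 13.20033468] [0.5283139  0.61881953 0.62143649] 0.6785763052136342 [-0.012  0.296  2.119  0.309  0.414 -1.493]
[ 0.29559205 -0.00118183 -0.95531353] [ 0.6275589  -0.02257486 13.69261903]
1 [ 0.02 -0.46  0.01] [-0.03   0.     0.096]
2 [ 0.08 -0.92  0.03] [-0.059  0.     0.191]
3 [ 0.19 -1.37  0.06] [-0.089  0.     0.287]
4 [ 0.34 -1.81  0.11] [-0.118  0.     0.382]
5 [ 0.53 -2.23  0.17] [-0.148  0.001  0.478]
6 [ 0.75 -2.63  0.24] [-0.177  0.001  0.573]
7 [ 1.02 -3.    0.32] [-0.207  0.001  0.669]
8 [ 1.32 -3.34  0.41] [-0.236  0.001  0.764]
```

View pics/tw1.png

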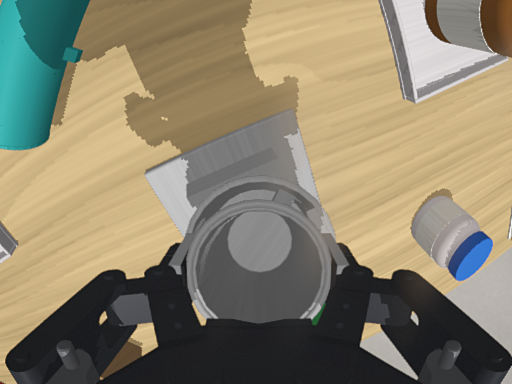

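The wrist view shows the cup at (260,265), held centred between the pads, and the turning torque is about 0.6 N m. Continuing the twist.

Request:
step_arm(
  deltas=[
    {"translation":[0.02,-0.46,0.01],"rot":[-0.03,0,0.096]},
    {"translation":[0.08,-0.92,0.03],"rot":[-0.059,0,0.191]},
    {"translation":[0.19,-1.37,0.06],"rot":[-0.089,0,0.287]},
    {"translation":[0.34,-1.81,0.11],"rot":[-0.118,0,0.382]},
    {"translation":[0.53,-2.23,0.17],"rot":[-0.148,0.001,0.478]},
    {"translation":[0.75,-2.63,0.24],"rot":[-0.177,0.001,0.573]},
    {"translation":[1.02,-3.0,0.32],"rot":[-0.207,0.001,0.669]},
    {"translation":[1.02,-3.0,0.32],"rot":[-0.207,0.001,0.669]},
  ],
)

```text
clock: 6.08
eef_pos: [488.0, -7.7, 258.4]
tcp_rot: [2.604, 0.005, 2.133]
contact_force: [-5.1, 3.6, 14.3]
opening: 0.684
```

```bash
python3 - <<'E'
from go import *
from h import *
s=readout.sense();p0,R0=cur();print(p0,s['contact_force'],s['wrist_torque'],s['opening'],s['qpos'].round(3))
G=np.load('grasp.npz');print(R.from_matrix(R0@G['R'].T).as_rotvec(),a)
f=imaging.grab_frame("wrist");cv2.imwrite("pics/tw2.png",f["image"][:,:,::-1])
print('axis in tool',R0.T@a)
E
```

```text
[488.04541089  -7.6690671  258.36855074] [-5.09039631  3.63824572 14.26181375] [ 1.00164947 -0.08737078  0.27290503] 0.6844178115099833 [-0.131  0.305  2.199  1.036  0.386 -1.624]
[ 0.63405383  0.00694468 -0.90125937] [-0.57353514 -0.00688275  0.81915204]
axis in tool [ 2.95665060e-01  5.81163131e-04 -9.55291492e-01]
```

View pics/tw2.png

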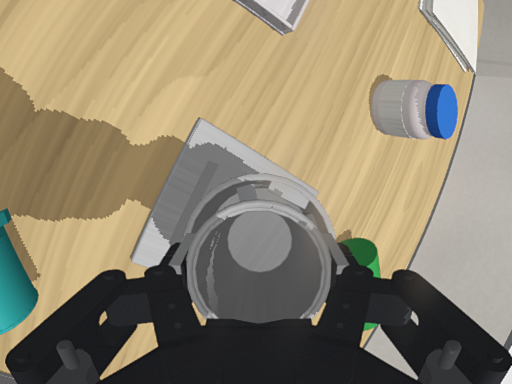

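The tool has turned 1.1 rad about the cup axis and the cup looks unchanged in the jaws. I'll draw a little and check the force.

Request:
step_arm(
  deltas=[
    {"translation":[0.15,0,-0.48],"rot":[0,0,0]},
    {"translation":[0.3,0,-0.96],"rot":[0,0,0]},
    {"translation":[0.44,0,-1.43],"rot":[0,0,0]},
    {"translation":[0.59,0,-1.91],"rot":[0,0,0]},
  ],
)

```text
clock: 6.62
eef_pos: [476.9, -7.7, 273.7]
tcp_rot: [2.606, 0.006, 2.135]
contact_force: [10.4, 6.6, -10.2]
opening: 0.68
```

```bash
python3 - <<'E'
from go import *
from h import *
s=readout.sense();p0,R0=cur();print(p0,s['contact_force'],s['contact_force']@a,s['wrist_torque'],s['opening'])
f=imaging.grab_frame("wrist");cv2.imwrite("pics/dr1.png",f["image"][:,:,::-1])
E
```

```text
[476.92450528  -7.68585661 273.67977706] [ 10.38624916   6.62206933 -10.21624088] -14.371111519350407 [ 0.75730047 -0.72867322  0.35209307] 0.6797534113210726
```

View pics/dr1.png

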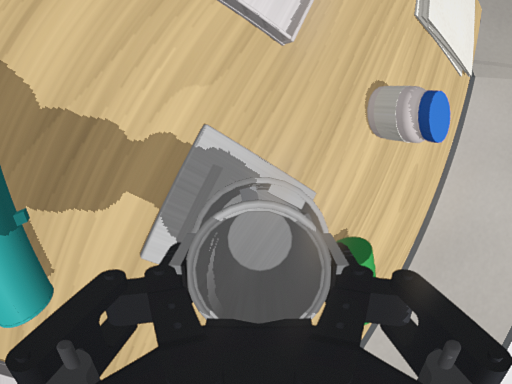

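The draw force of 14 N fits the given 5–12 N plus weight, and the cup moves with the gripper. Drawing on.

Request:
step_arm(
  deltas=[
    {"translation":[0.4,0,-1.3],"rot":[0,0,0]},
    {"translation":[0.8,0,-2.6],"rot":[0,0,0]},
    {"translation":[1.2,0,-3.9],"rot":[0,0,0]},
    {"translation":[1.6,0,-5.2],"rot":[0,0,0]},
    {"translation":[2.0,0,-6.5],"rot":[0,0,0]},
    {"translation":[2.4,0,-7.8],"rot":[0,0,0]},
    {"translation":[2.8,0,-9.1],"rot":[0,0,0]},
    {"translation":[3.2,0,-10.4],"rot":[0,0,0]},
  ],
)

```text
clock: 7.68
eef_pos: [413.5, -8.8, 363.2]
tcp_rot: [2.608, 0.006, 2.134]
contact_force: [0.1, -0.1, -2.2]
opening: 0.68
```

```bash
python3 - <<'E'
from go import *
from h import *
s=readout.sense();p0,R0=cur();print(p0,s['contact_force'],s['wrist_torque'],s['opening'],s['qpos'].round(3))
g=imaging.grab_frame("side");cv2.imwrite("pics/dr2.png",g["image"][:,:,::-1])
E
```

```text
[413.52763671  -8.79633716 363.16055397] [ 0.12430743 -0.11044492 -2.18729076] [-0.20957516  0.43134153  0.05668476] 0.68020302791185 [-0.162 -0.011  2.253  0.654  0.58  -1.224]
```

View pics/dr2.png

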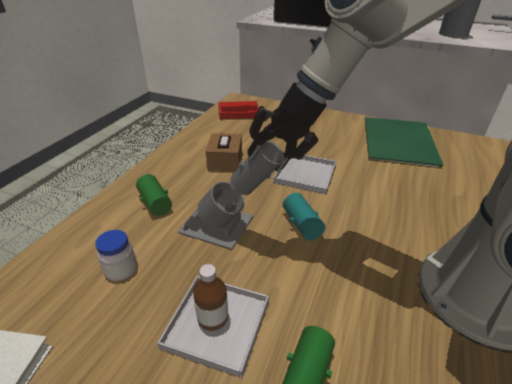

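The cup is fully out of the pot (about 128 mm drawn), and only its weight of 2.2 N is on the wrist. Next I plan the carry and the turn to upright.

```bash
cat > pl2.py <<'E'
from go import *
at=np.array([.2957,0,-.9553]);at/=np.linalg.norm(at); rt=np.array([6.3,0,136.9])
tray=np.array([468.,-282.])
def place(g,zb,xy=tray):
    # tool y horizontal; R rows
    y=np.array([0,1.,0]); x_=np.cross(y,at)  # basis in tool: (x_,y,at)
    M=np.c_[x_,y,at]  # columns in tool
    W=rz(g)@np.eye(3)
    Rm=W@M.T
    bot=rt-120*at
    return np.r_[xy,zb]-Rm@bot, Rm
if __name__=="__main__":
    p0,R0=cur();q0=readout.sense()['qpos']
    for g in np.arange(-3,3.2,.5):
        p,Rm=place(g,60);q,e=ik(p,Rm,[-.5,.2,2,.2,1.2,q0[5]]);d=delta(p,Rm,p0,R0)
        p1,_=place(g,4);q1,e1=ik(p1,Rm,q)
        print(round(g,1),p.round(),q.round(2),round(e,4),q1.round(2),round(e1,4),'rot',np.linalg.norm(d[1]).round(2))
E
python3 pl2.py
```

```text
-3.0 [ 422. -289.  309.] [-0.67  0.25  2.05  0.36  0.66  0.5 ] 0.0 [-0.67  0.35  2.08  0.43  0.54  0.41] 0.0 rot 1.98
-2.5 [ 431. -310.  309.] [-0.72  0.31  1.96  0.4   0.84 -0.05] 0.0 [-0.72  0.4   1.99  0.45  0.73 -0.12] 0.0 rot 1.52
-2.0 [ 449. -324.  309.] [-0.71  0.38  1.86  0.34  1.02 -0.48] 0.0 [-0.71  0.46  1.89  0.37  0.91 -0.53] 0.0 rot 1.08
-1.5 [ 471. -328.  309.] [-0.67  0.44  1.76  0.24  1.16 -0.86] 0.0 [-0.67  0.51  1.8   0.25  1.06 -0.89] 0.0 rot 0.73
-1.0 [ 493. -321.  309.] [-0.61  0.47  1.7   0.12  1.25 -1.23] 0.0 [-0.61  0.54  1.73  0.12  1.15 -1.25] 0.0 rot 0.62
-0.5 [ 509. -304.  309.] [-0.54  0.49  1.68 -0.01  1.28 -1.6 ] 0.0 [-0.54  0.55  1.71 -0.01  1.17 -1.6 ] 0.0 rot 0.84
0.0 [ 514. -282.  309.] [-0.46  0.47  1.71 -0.14  1.24 -1.97] 0.0 [-0.46  0.54  1.74 -0.15  1.14 -1.95] 0.0 rot 1.23
0.5 [ 509. -260.  309.] [-0.4   0.43  1.78 -0.26  1.14 -2.34] 0.0 [-0.4   0.5   1.81 -0.27  1.03 -2.31] 0.0 rot 1.68
1.0 [ 493. -243.  309.] [-0.37  0.37  1.87 -0.35  0.99 -2.73] 0.0 [-0.37  0.45  1.91 -0.38  0.88 -2.68] 0.0 rot 2.14
1.5 [ 471. -236.  309.] [-0.34  0.31  1.99 -0.5   0.8  -3.02] 0.063 [-0.36  0.39  2.02 -0.51  0.69 -3.02] 0.0309 rot 2.61
2.0 [ 449. -240.  309.] [-0.34  0.28  2.17 -0.94  0.46 -3.02] 0.2341 [-0.37  0.37  2.18 -0.96  0.38 -3.02] 0.1724 rot 3.09
2.5 [ 431. -254.  309.] [-0.52  0.22  2.1  -0.07  0.53  1.75] 0.0 [-0.52  0.32  2.14 -0.09  0.39  1.77] 0.0 rot 2.72
3.0 [ 422. -275.  309.] [-0.62  0.23  2.08  0.25  0.58  0.89] 0.0 [-0.62  0.33  2.12  0.32  0.45  0.81] 0.0 rot 2.24
```

```bash
python3 -c "
from pl2 import *
p,Rm=place(-1.0,80);t,r=delta(p,Rm,*cur())
for k in range(1,9): print((t*k/8).round(2),(r*k/8).round(3))"
```

```text
[-3.83 -1.31 -0.23] [0.066 0.038 0.009]
[-7.66 -2.61 -0.46] [0.133 0.075 0.019]
[-11.49  -3.92  -0.69] [0.199 0.113 0.028]
[-15.33  -5.22  -0.92] [0.266 0.151 0.038]
[-19.16  -6.53  -1.15] [0.332 0.188 0.047]
[-22.99  -7.83  -1.39] [0.399 0.226 0.056]
[-26.82  -9.14  -1.62] [0.465 0.264 0.066]
[-30.65 -10.45  -1.85] [0.532 0.302 0.075]
```

Request:
step_arm(
  deltas=[
    {"translation":[-3.0,-1.0,-0.2],"rot":[0.05,0.03,0.007]},
    {"translation":[-7.0,-2.4,-0.4],"rot":[0.12,0.07,0.017]},
    {"translation":[-11.5,-3.9,-0.7],"rot":[0.2,0.113,0.028]},
    {"translation":[-15.3,-5.2,-0.9],"rot":[0.266,0.151,0.038]},
    {"translation":[-19.2,-6.5,-1.2],"rot":[0.332,0.188,0.047]},
    {"translation":[-23.0,-7.8,-1.4],"rot":[0.4,0.226,0.056]},
    {"translation":[-27.6,-9.4,-1.7],"rot":[0.48,0.27,0.068]},
    {"translation":[-30.65,-10.45,-1.85],"rot":[0.532,0.302,0.075]},
  ],
)

```text
clock: 8.72
eef_pos: [494.5, -323.3, 326.9]
tcp_rot: [-3.138, -0.301, 2.14]
contact_force: [1.2, -0.5, -1.8]
opening: 0.682
```

Request:
step_arm(
  deltas=[
    {"translation":[0,0,0],"rot":[0,0,0]},
    {"translation":[0,0,0],"rot":[0,0,0]},
  ],
)

```text
clock: 8.98
eef_pos: [493.7, -320.7, 326.9]
tcp_rot: [-3.141, -0.302, 2.141]
contact_force: [-0.0, 0.6, -2.2]
opening: 0.679
```

```bash
python3 - <<'E'
from pl2 import *
from h import *
s=readout.sense();p0,R0=cur();print(p0,s['contact_force'],s['opening'],s['qpos'].round(3),s['clock'])
print(delta(*place(-1.,80),p0,R0))
g=imaging.grab_frame("side");t=imaging.grab_frame("top")
im=g["image"][:,:,::-1].copy(); im2=t["image"][:,:,::-1].copy()
bot=p0+R0@(rt-120*at);up=R0@at
for f,i in((g,im),(t,im2)):
    for hh in(0,120):
        for k in range(24):
            q=proj(f,bot+up*hh+30*np.array([np.cos(k*np.pi/12),np.sin(k*np.pi/12),0]));
            i[int(round(q[1])),int(round(q[0]))]=(0,0,255)
print(bot,up,proj(g,bot),proj(t,bot))
A=cv2.resize(g["image"][80:230,240:390,::-1],(400,400),interpolation=cv2.INTER_CUBIC)
o=np.hstack([A,cv2.resize(im[80:230,240:390],(400,400),interpolation=cv2.INTER_NEAREST)])
cv2.imwrite("pics/p1.png",o)
E
```

```text
[ 493.73987419 -320.711982    326.87450779] [-0.04211868  0.64048155 -2.22439733] 0.678673482975327 [-0.611  0.456  1.684  0.117  1.284 -1.231] 8.975
(array([ 0.05902733, -0.07444383, -0.19531583]), array([-0.00053616, -0.00147866, -0.00035083]))
[ 468.29553166 -281.35322127   78.02827835] [ 1.31712124e-03 -9.11580587e-04  9.99998717e-01] [307.47131657 151.6160983 ] [363.38923065 211.59973163]
```

View pics/p1.png

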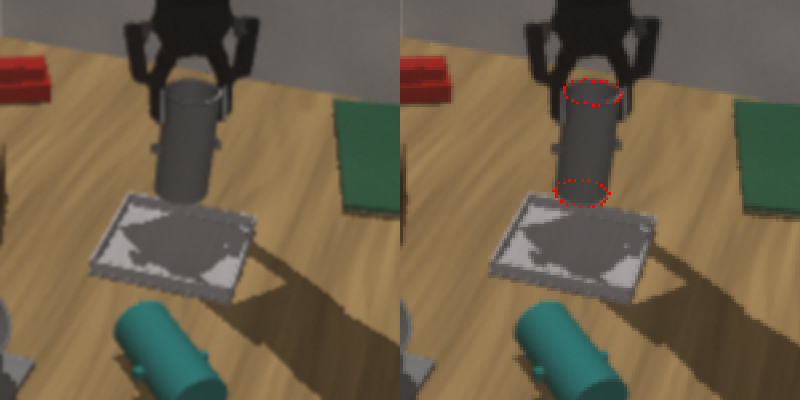

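The cup hangs upright over the tray at crop (185,140), and the predicted rim and bottom ellipses overlay it to within about 1–2 px. Lowering to near the floor, then slowly until touch.

Request:
step_arm(
  deltas=[
    {"translation":[-0.3,0,1.0],"rot":[0,0,0]},
    {"translation":[-0.65,0,2.1],"rot":[0,0,0]},
    {"translation":[-1.0,0,3.2],"rot":[0,0,0]},
    {"translation":[-1.3,0,4.2],"rot":[0,0,0]},
    {"translation":[-1.6,0,5.2],"rot":[0,0,0]},
    {"translation":[-1.83,0,5.9],"rot":[0,0,0]},
    {"translation":[-1.98,0,6.4],"rot":[0,0,0]},
    {"translation":[-1.98,0,6.4],"rot":[0,0,0]},
  ],
)

```text
clock: 10.07
eef_pos: [493.8, -321.2, 259.8]
tcp_rot: [-3.14, -0.302, 2.141]
contact_force: [0.8, 0.1, -1.2]
opening: 0.682
```

Request:
step_arm(
  deltas=[
    {"translation":[-0.05,0,0.15],"rot":[0,0,0]},
    {"translation":[-0.09,0,0.3],"rot":[0,0,0]},
    {"translation":[-0.14,0,0.45],"rot":[0,0,0]},
    {"translation":[-0.14,0,0.45],"rot":[0,0,0]},
  ],
)

```text
clock: 10.58
eef_pos: [493.8, -321.2, 255.4]
tcp_rot: [-3.14, -0.301, 2.141]
contact_force: [-0.2, 0.2, -2.5]
opening: 0.682
```

Request:
step_arm(
  deltas=[
    {"translation":[-0.03,0,0.1],"rot":[0,0,0]},
    {"translation":[-0.06,0,0.2],"rot":[0,0,0]},
    {"translation":[-0.06,0,0.2],"rot":[0,0,0]},
  ],
)

```text
clock: 10.95
eef_pos: [493.8, -321.1, 253.2]
tcp_rot: [-3.14, -0.301, 2.141]
contact_force: [0.5, -0.6, -1.5]
opening: 0.68
```

Request:
step_arm(
  deltas=[
    {"translation":[-0.03,0,0.1],"rot":[0,0,0]},
    {"translation":[-0.06,0,0.2],"rot":[0,0,0]},
    {"translation":[-0.06,0,0.2],"rot":[0,0,0]},
  ],
)

```text
clock: 11.32
eef_pos: [493.8, -321.2, 251.3]
tcp_rot: [-3.14, -0.301, 2.141]
contact_force: [0.1, 0.1, -1.2]
opening: 0.678
```

Request:
step_arm(
  deltas=[
    {"translation":[-0.03,0,0.1],"rot":[0,0,0]},
    {"translation":[-0.06,0,0.2],"rot":[0,0,0]},
    {"translation":[-0.06,0,0.2],"rot":[0,0,0]},
  ],
)

```text
clock: 11.7
eef_pos: [494.0, -321.2, 251.2]
tcp_rot: [-3.141, -0.301, 2.142]
contact_force: [-2.7, 1.5, 18.2]
opening: 0.68
```

```bash
python3 - <<'E'
from pl2 import *
from h import *
s=readout.sense();p0,R0=cur();print(p0,s['contact_force'],s['wrist_torque'])
g=imaging.grab_frame("side")
A=cv2.resize(g["image"][100:220,250:370,::-1],(600,600),interpolation=cv2.INTER_CUBIC)
cv2.imwrite("pics/p2.png",A)
E
```

```text
[ 493.96897623 -321.2153154   251.15074517] [-2.68558521  1.45305335 18.15292299] [ 0.5068089   1.20466797 -0.0340056 ]
```

View pics/p2.png

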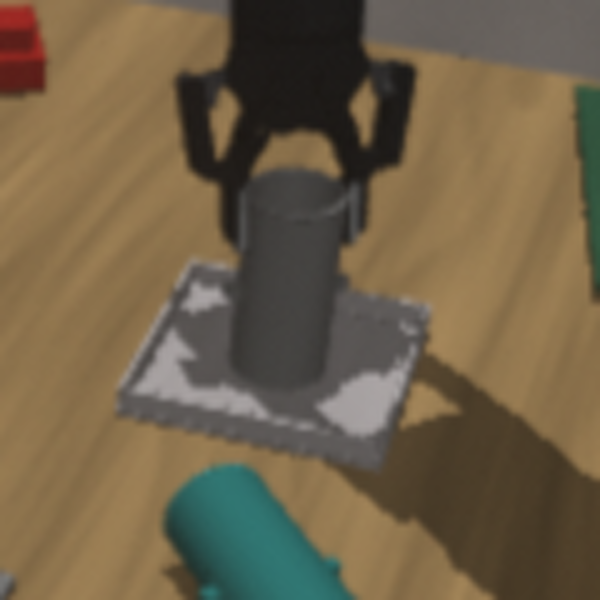

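It touched at TCP z≈251, where I predicted a bottom height near 2–4 mm, with 18 N upwards. I'll ease off about 1.5 mm and release.

Request:
step_arm(
  deltas=[
    {"translation":[0.05,0,-0.15],"rot":[0,0,0]},
    {"translation":[0.05,0,-0.15],"rot":[0,0,0]},
  ],
)

```text
clock: 12.0
eef_pos: [493.9, -321.2, 251.3]
tcp_rot: [-3.141, -0.301, 2.142]
contact_force: [-0.2, 1.2, 7.1]
opening: 0.682
```

Request:
step_arm(
  deltas=[
    {"translation":[0,0,0],"rot":[0,0,0]},
    {"translation":[0,0,0],"rot":[0,0,0]},
    {"translation":[0,0,0],"rot":[0,0,0]},
    {"translation":[0,0,0],"rot":[0,0,0]},
    {"translation":[0,0,0],"rot":[0,0,0]},
    {"translation":[0,0,0],"rot":[0,0,0]},
  ],
  grip=0,
)

```text
clock: 12.75
eef_pos: [493.8, -321.1, 250.8]
tcp_rot: [-3.14, -0.301, 2.141]
contact_force: [-0.4, 0.5, 0.2]
opening: 1.004
```

```bash
python3 - <<'E'
from h import *
for n in("wrist","side"):
    g=imaging.grab_frame(n);cv2.imwrite(f"pics/r1{n}.png",g["image"][:,:,::-1])
E
```

```text
(no output)
```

View pics/r1wrist.png

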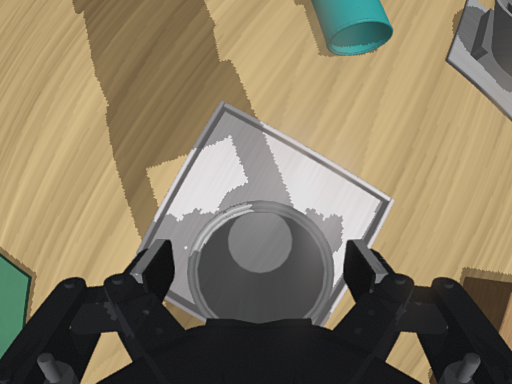

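View pics/r1side.png

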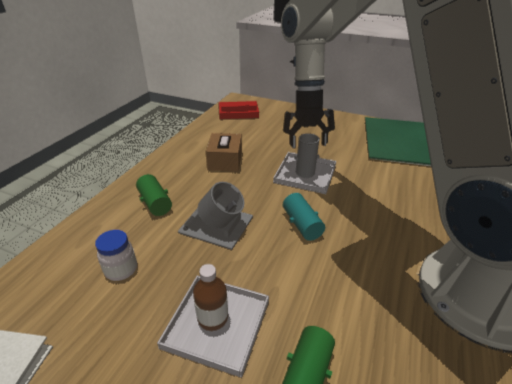

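The jaws are open and clear on both sides, and the cup stands in the tray at wrist (260,265). Retreating straight up.

Request:
step_arm(
  deltas=[
    {"translation":[0.3,0,-0.95],"rot":[0,0,0]},
    {"translation":[0.75,0,-2.4],"rot":[0,0,0]},
    {"translation":[1.5,0,-4.8],"rot":[0,0,0]},
    {"translation":[2.4,0,-7.6],"rot":[0,0,0]},
    {"translation":[3.3,0,-10.5],"rot":[0,0,0]},
    {"translation":[4.2,0,-13.4],"rot":[0,0,0]},
    {"translation":[4.7,0,-15.2],"rot":[0,0,0]},
    {"translation":[4.7,0,-15.2],"rot":[0,0,0]},
  ],
)

```text
clock: 13.85
eef_pos: [494.3, -321.3, 411.5]
tcp_rot: [-3.142, -0.298, 2.142]
contact_force: [0.2, -0.1, 0.1]
opening: 0.998
```

```bash
python3 - <<'E'
from h import *
from rig import readout
s=readout.sense();print(s['clock'],s['contact_force'],s['eef_pos'])
g=imaging.grab_frame("side");w=imaging.grab_frame("wrist");t=imaging.grab_frame("top")
cv2.imwrite("pics/f_w.png",w["image"][:,:,::-1])
im=g["image"][:,:,::-1].copy()
for hh in(4,124):
    for k in range(24):
        q=proj(g,np.array([468+30*np.cos(k*np.pi/12),-282+30*np.sin(k*np.pi/12),hh]));im[int(round(q[1])),int(round(q[0]))]=(0,0,255)
o=np.hstack([cv2.resize(x[110:210,255:355],(400,400),interpolation=cv2.INTER_CUBIC) for x in(g["image"][:,:,::-1],im)])
cv2.imwrite("pics/f_s.png",o)
a=cv2.imread("pics/top0.png");b=t["image"][:,:,::-1]
cv2.imwrite("pics/f_t.png",b)
d=np.abs(a.astype(int)-b).max(2)
for n,(x0,y0,x1,y1) in dict(bottle=(125,185,188,250),jar=(145,100,185,145),carton=(312,90,375,150)).items(): print(n,(d[y0:y1,x0:x1]>25).mean())
E
```

```text
13.85 [ 0.21095233 -0.12935592  0.11280203] [ 494.25276847 -321.33239355  411.50499961]
bottle 0.0
jar 0.0
carton 0.0
```

View pics/f_s.png

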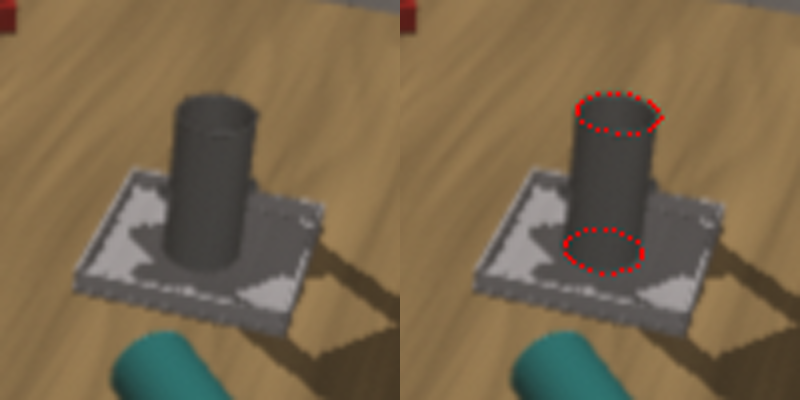

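View pics/f_w.png

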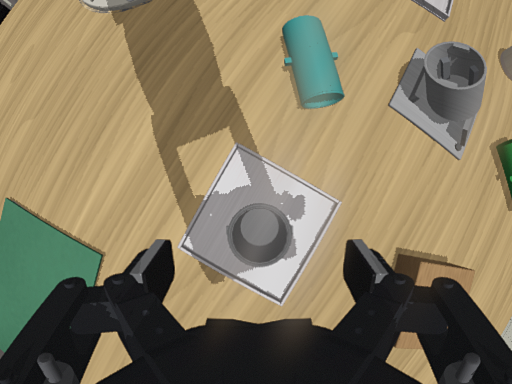

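View pics/f_t.png

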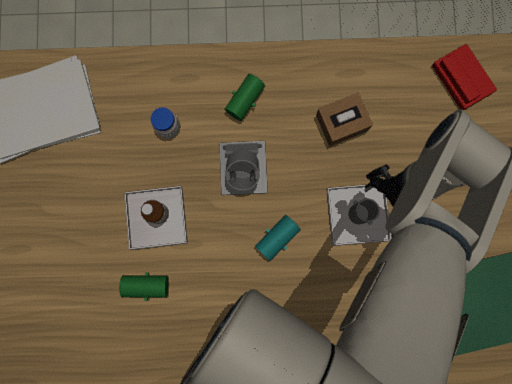

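The cup stands upright in the middle of the tray, within about 1 px of the predicted ellipses. The gripper is clear with about 0 N on it, and the bottle, jar and carton are unchanged pixel for pixel. Handing in.

```bash
python3 -c "
from rig import ticket
print(ticket.sign_off())"
```

```text
the job is handed in; nothing more can be done
None
```

I gripped the steel cup across its sides just below the rim and twisted it about 1.1 rad about the pot axis. I then drew it about 128 mm out of the pot, set it upright in the empty right-hand tray and released it. I handed the job in at about 14 s of the 40 s allowed; no verdict is reported.

**Last checks:**
- **Cup position:** it stands upright, and its rim and base match outlines drawn for the tray centre to about 1 px in the side view. I did not measure its tilt separately.
- **Gripper:** it is raised about 160 mm with the jaws open, and the contact force is about 0 N.
- **Bottle, jar and carton:** the top-view pictures from before and after show no change.

**What disagreed or was not checked:**
- **Rim position:** the first two-camera estimates differed by up to about 6 mm. I corrected the rim by about 3 mm from the wrist view before gripping.
- **Lowering:** the last step pressed the cup on the tray floor with about 18 N. I eased that off to 7 N before opening the jaws.
- **Twist:** I judged it from the tool's turn, the torque felt, and the cup then drawing out with only about 14 N. I did not measure the cup's own angle.

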